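# Nip a newly bound book in a two-screw press, keeping the pressing board level

## Task

Press the newly bound book: push it back on the bed of the two-screw press until it sits squarely against the back stop, then bring the pressing board down on it by turning the two black knobs clockwise, a part-turn on one and then on the other, so that neither end of the board ever gets more than about 4 mm lower than the other. Stop when both knobs firm up and the board grips the book snugly, without crushing it, and let go with everything else on the bench left where it is.

Things in the scene. Friction and masses are not known exactly. Their poses are not given: they have to be found in the camera images.
- press: Fixed two-screw book press, wood and steel. Origin: under the middle of its bed, on the table; x points from its open front (robot side) to the back, y along the line of the two screws, z up. Bed 170 x 340 mm, its top at z 32 mm. Back stop: a steel strip with its face at x = +60 mm, rising 17 mm above the bed, 160 mm long in y. Screws (16 mm thick) at x 0, y +130 and -130 mm.
- book_center (a point): Closed dark grey book, loose, lying flat on the bed under the board, its spine (robot side) sticking out of the front. 120 mm deep (x), 180 mm wide (y), 28.4 to 31.6 mm thick (not measured); 0.5 to 0.8 kg. The point lies in the middle of it, 15 mm above its underside; its axes lie as the press's when the book is square. Home: back edge on the stop, this point then at x = 0 of the press.
- board_top (a point): The pressing board, wood, 107 mm deep, 310 mm long and 24 mm thick, front edge at x = -52 mm of the press, back edge at +55 mm. The point is the middle of its top face; the underside is 24 mm lower. It hangs on the two screws and starts level, 3.6 to 6.8 mm clear of the book. Its y axis points from the right screw to the left one.
- knob_left (a joint): Angle (rad) of the knob on the left screw (at y = +130 mm of the press). Starts at 0 and grows as it is turned clockwise seen from above, which lowers the left end of the board, and the knob with it, by 14 mm a turn (2.2 mm per rad). The board is level when both knobs show the same angle. The screw holds by friction and stays where it is left.
- knob_right (a joint): The same for the right screw (at y = -130 mm of the press), which lowers the right end of the board. It starts at 0 too.
- knob_left_grip (a point): Middle of the left black knob, on its axis: an upright round knob 45 mm across and 28 mm tall (14 mm above and 14 mm below this point); under it a 24 mm wide hub and a steel collar; the board's top is 32 mm below this point. Nothing else stands near it. Turning it takes 0.2 N m against friction while the board hangs free.
- knob_right_grip (a point): Middle of the right black knob, the same in all. Once the board bears on the book the book pushes back: the twist on a knob shifts (against clockwise) by 0.0022 N m per N that its screw carries, about 0.025 N m for each further 0.1 rad. Well nipped is about 100 N on the book in all, so some 0.1 N m at each knob beyond the friction; under 50 N is loose, over 150 N crushes it.
- paste_jar: White paste jar, 68 mm across and 85 mm tall, standing on the bench; leave alone.
- pen_cup: Grey cup with pencils, 76 mm across, about 155 mm tall with the pencils, standing on the bench; leave alone.
Things that resemble listed ones, but are neither listed nor needed, are in the scene too. Leave any blue, orange or turquoise look-alike of the part that bears book_center alone.

How it is judged (in metres and radians):
On the way, in this order (a step that is already met when the one before it is completed fails the run):
1. the book lies squarely against the back stop, the board still clear of it (x of book_center in the frame of press above -0.003 m and angle between the x axis of book_center and the x axis of press, either way round below 0.03 rad and contact force between book and board below 2 N), for 0.2 s.
2. the board bears on the book (contact force between book and board above 50 N), for 0.2 s.
At the end, for the whole second after the job is handed in: The book is within 4 mm of the back stop and square to it within 0.03 rad, the board presses on it with more than 50 N in all and is level within 0.009 rad (2.3 mm between the screws), all at rest (x of book_center in the frame of press above -0.004 m and angle between the x axis of book_center and the x axis of press, either way round below 0.03 rad and contact force between book and board above 50 N and angle between the y axis of board_top and the y axis of press, either way round below 0.009 rad and linear speed of book below 0.005 m/s); the robot touches nothing.
It fails at once if one end of the board gets more than 4 mm lower than the other (0.016 rad between the screws) (angle between the y axis of board_top and the y axis of press, either way round above 0.016 rad).
It fails at once if the book is crushed: more than 150 N between board and book (contact force between book and board above 150 N).
It fails at once if the paste jar is moved by more than 20 mm (distance of paste_jar from where it was at the start of the episode above 0.02 m).
It fails at once if the pen cup is moved by more than 20 mm (distance of pen_cup from where it was at the start of the episode above 0.02 m).
It also fails if it takes over 72 s, if anything falls off the work surface, if the arm or the gripper's body presses on something with over 40 N, if the wrist force passes 120 N, or if a joint passes its speed limit or range.

## Robot

A 6-joint arm with a two-finger parallel gripper is mounted at the origin on the work surface. World frame = base frame: x ahead of the robot, y to its left, z up, the work surface at z = 0. Lengths are in mm, angles in rad, forces in N, time in s.
With the tool pointing down it reaches from about 250 to 850 mm from the base axis. Payload 12.5 kg.
Tool frame: the origin (TCP) lies at the very end of the fingers, on their centre line; the grasp point (between the pads) lies arm.tcp_to_grasp behind it (arm.tcp_to_grasp is the distance from the TCP to the grasp point, in mm); z points along the fingers, y is the direction in which the jaws open and shut (so a half turn about z gives the same grasp; the last joint's range is limited). The gripper opens to 93 mm and grips with 3 to 60 N. Pads are 15 mm wide; open, the fingers measure 128 mm over their backs; the gripper's body (75 mm by 188 mm) begins 65 mm behind the grasp point.
Start: joints at [1.031, 0.351, 1.652, -0, 1.139, -0.085], TCP at [241.573, 494.092, 218.633] pointing down, gripper open.
Joint ranges: [-2.75, 2.75], [-0.79, 2.1], [0.01, 2.65], [-1.57, 4.71], [0.07, 3.14], [-2.87, 2.87]. Speed limits (rad/s): [2.22, 2.22, 2.79, 3.14, 3.14, 3.14].

## Interface

Orientations are given as [roll, pitch, yaw] about the fixed x, y, z axes, in that order (R = Rz(yaw) Ry(pitch) Rx(roll)).
In Python, from workcell import arm gives the robot as it stands.
- The arm moves only by the tool arm_command, never from a script. Its argument "plan" is a list of rows, each a list of 3 entries, a list of its own where there are three numbers: the finger opening in mm, from 0 to 93, then the shift along the tool's x, y, z in mm, then the turn, a rotation vector about the tool's x, y, z in degrees. A call has 1 to 5 rows; each row shifts and turns the commanded pose from where the row before left it, along the tool's axes as they then stand; what a row does not reach is not made up. A row lasts 1/8 s, in which the tool goes at most 62.5 mm and 10.7 degrees, less where a joint would pass 70% of its speed; a pose out of reach is approached as far as the arm can. A call is refused whole if a number of a shift passes 62.5 or a number of a turn 10.7, either way. A call with a gripper value outside its range is refused whole. The fingers move at their own pace and stop on an object; the grip force is fixed at half the most. Time passes only in rows, so rows that do not move let the fingers close. It gives the time, the measured TCP pose, the force and the opening at its end, in the units of the state.
- arm.state(): the state, without advancing time (a new reading comes with each control period).
- arm.grab_frame(name): name is "side" or "top" or "wrist"; returns a dict with "color" (400x640x3 uint8, red, green, blue), "depth" (400x640 float32, mm along the optical axis (not along the pixel's ray), 0 where there is no reading), "fx", "fy", "cx", "cy" (pixels), "R" (3x3) and "t" (3): a world point X has camera coordinates R X + t. Camera axes: x right, y down, z forward; pixel columns grow to the right and rows downward; lengths in mm; the calibration is good to about 2 mm. The wrist camera is an equidistant fisheye: a pixel r from the principal point sees the ray r / f radians off the axis. A picture is of the moment at which its call begins.
- arm.job_done(): hands the job in, once; it reports no verdict.
Trained networks look in a picture, given as the dict that the camera call returned (one of the last four; its "shot" number tells which), for a name from the list of things; names that differ only in an ending like _2 or _b are one class to them, and where a whole thing is asked for, a point or a joint stands for the part that bears it (a point fixed in the world has none). Each returns a list of dicts, best first, with "score" (0 to 1); they miss things now and then, are a little off and sometimes report something else, mostly with a low value. They report only what shows in the picture. A call takes as long as a camera call. They do not tell look-alikes from the thing itself.
- arm.boxes_of(thing, picture): "xyz" ([x, y, z] in mm, in world coordinates, good to about 4 mm: the middle of the surface that is visible of it).
- arm.outline_of(thing, picture): "region" (400x640 bool, what is visible of it).
The state is a dict: "t": time; "joint_positions": joint angles; "qvel": joint speeds; "joint_efforts": joint torques, N m; "tool_pos": TCP position; "ee_rot": TCP orientation; "wrist_force": force on the tool from outside, world axes, zero at the start; "wrist_torque": the same for the moment, N m; "finger_gap": opening from 0.0 (shut) to 1.0 (fully open).
Only numpy, scipy, OpenCV 4.12 (cv2) and the standard library are available. Lean on these libraries where they do the work, as an engineer would, in place of code of your own. Each camera call takes 0.05 s, during which the arm holds its last target.

## Working session

There is one attempt and no reset: what is moved stays moved. The work goes in short steps, Python scripts to look and compute and a tool call to move; the robot and the scene stay as the last step left them, time stands still between calls to the robot, and variables do not carry over. Pictures are saved under pics/ and viewed, and the job is handed in when it is done.

Besides the shell and the picture viewer there is one more tool, called after "Call:" as name(argument=value, ...), one argument or row to a line, values as JSON. arm_command: Moves the arm, as the interface text tells. Its arguments: {"type":"object","properties":{"plan":{"type":"array"}},"required":["plan"]}

```bash
ls; mkdir -p pics; python3 - <<'E'
from workcell import arm
import cv2
s=arm.state()
print({k:(v if not hasattr(v,'round') else v) for k,v in s.items()}, arm.tcp_to_grasp)
for n in ("side","top","wrist"):
    f=arm.grab_frame(n); cv2.imwrite(f'pics/{n}0.png',f['color'][:,:,::-1])
    print(n,f['fx'],f['cx'],f['cy'],f['R'],f['t'])
    for th in ("press","book_center","board_top","knob_left_grip","knob_left","knob_right","paste_jar","pen_cup"):
        print(th,[(d['xyz'],d['score']) for d in arm.boxes_of(th,f)][:4])
E
```

```text
pics
{'t': 0.0, 'joint_positions': array([ 1.03138504e+00,  3.51241034e-01,  1.65244428e+00, -1.14338734e-05,
        1.13908662e+00, -8.45791869e-02]), 'qvel': array([-2.46802732e-04, -1.82071858e-03,  8.79342294e-04, -7.06568717e-04,
       -1.69243103e-03,  5.96784601e-06]), 'joint_efforts': array([-1.04500992e-05, -4.97314882e+01, -2.85260636e+01,  6.99505303e-02,
        2.56706384e-02, -7.03021487e-05]), 'tool_pos': array([241.40911353, 493.79586848, 218.09112705]), 'ee_rot': array([-3.14041671e+00, -8.92817591e-05,  2.68676529e+00]), 'wrist_force': array([ 0.21403159, -0.82090509,  0.02228764]), 'wrist_torque': array([0.00369323, 0.03068582, 0.02783623]), 'finger_gap': 1.003965056998955} 18.8
side 428.6684385994928 319.1444621816992 194.55664462027127 [[ 0.84684347 -0.53169032 -0.01270985]
 [-0.40412188 -0.62775692 -0.66528698]
 [ 0.34574795  0.56853026 -0.74647954]] [-410.83657095  239.06304977 1299.4005367 ]
press [([566.7, -33.6, 89.2], 0.92), ([505.5, 0.4, 54.7], 0.46)]
book_center [([286.7, -487.7, 33.9], 0.84), ([335.8, -198.5, 28.6], 0.72), ([328.6, 136.7, 28.8], 0.61),
[... 678 characters left out ...]
d_top [([578.0, 20.4, 90.8], 0.65)]
knob_left_grip [([562.3, 144.3, 135.8], 0.55)]
knob_left [([565.0, 156.6, 132.9], 0.45)]
knob_right [([591.2, -104.6, 137.7], 0.48), ([503.8, 9.0, 62.8], 0.2)]
paste_jar [([513.2, -398.7, 86.4], 0.96)]
pen_cup [([545.8, 410.4, 59.0], 0.8)]
wrist 309.70691628693146 320.6775129338901 197.47035032450697 [[ 4.39431643e-01  8.98275624e-01 -8.56860788e-04]
 [ 8.69890671e-01 -4.25307585e-01  2.49807283e-01]
 [ 2.24031364e-01 -1.10518600e-01 -9.68295196e-01]] [-550.08434251  -29.16292586  390.24513133]
press []
book_center [([384.3, 225.3, 30.0], 0.95), ([264.9, -502.9, 29.8], 0.56)]
board_top []
knob_left_grip []
knob_left []
knob_right []
paste_jar []
pen_cup []
```

View pics/top0.png

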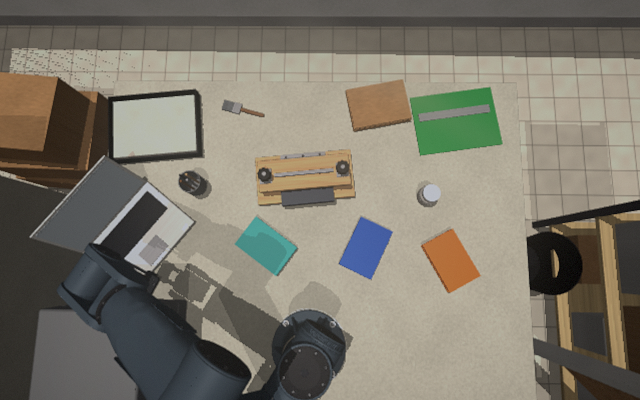

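View pics/side0.png

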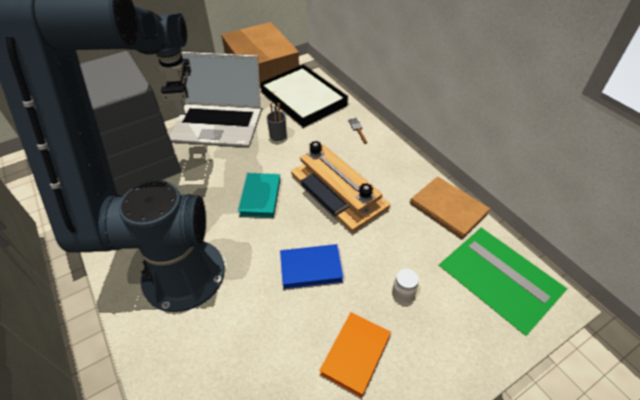

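View pics/wrist0.png

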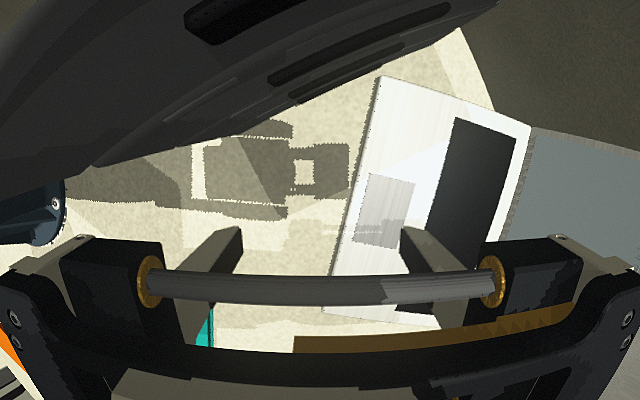

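Top view: press at (305,178) with knobs at (264,173) and (343,167). Things that could be taken for the book: dark grey (308,198), turquoise (266,246), blue (366,248), orange (450,260) and a brown block (378,105). The dark grey one under the board fits the description. Next, a close crop and measurements from the depth image.

```bash
cat > h.py <<'E'
from workcell import arm
import cv2, numpy as np
def cloud(f):
    d=f['depth']; v,u=np.mgrid[:400,:640]
    c=np.stack([(u-f['cx'])/f['fx']*d,(v-f['cy'])/f['fy']*d,d],-1)
    X=(c-f['t'])@f['R']; X[d<=0]=np.nan
    return X
E
python3 - <<'E'
from h import *
for n,(a,b,c,e) in {'top':(140,220,240,370),'side':(130,235,285,395)}.items():
    f=arm.grab_frame(n); X=cloud(f)
    cv2.imwrite(f'pics/{n}_crop.png',cv2.resize(f['color'][a:b,c:e,::-1],None,fx=6 if n=='top' else 5,fy=6 if n=='top' else 5,interpolation=cv2.INTER_CUBIC))
    for yc in (150,-110):
        m=(abs(X[...,1]-yc)<45)&(abs(X[...,0]-578)<60)&(X[...,2]>122)&(X[...,2]<170)
        P=X[m]; print(n,yc,len(P),np.median(P,0),P.min(0),P.max(0))
    m=(X[...,2]>70)&(X[...,2]<110)&(abs(X[...,0]-575)<100)&(abs(X[...,1]-20)<180)
    P=X[m]; r=cv2.minAreaRect(P[:,:2].astype(np.float32)); print('board',r,np.median(P[:,2]))
    r=f['color'].astype(int); o=[d for d in arm.outline_of('book_center',f)]
    for d in o:
        P=X[d['region']]; P=P[~np.isnan(P[:,0])]
        mm=np.median(P,0)
        if abs(mm[1]-8)<40:
            k=(P[:,2]>50)&(P[:,2]<75); P=P[k]; print('book',len(P),np.median(P,0),cv2.minAreaRect(P[:,:2].astype(np.float32)))
E
```

```text
top 150 142 [567.60891399 150.91600149 134.52985004] [547.16224173 130.5440313  122.73517907] [588.66551039 173.96389704 144.23365586]
top -110 137 [ 594.14913566 -104.77370069  134.3321251 ] [ 573.52783257 -127.72860658  122.22096187] [615.43189488 -85.00216603 140.50669122]
board ((564.989013671875, 20.4501953125), (146.37303161621094, 309.01953125), 5.52854585647583) 91.1867909866662
book 764 [507.67592971  10.89450912  61.08650127] ((507.9557189941406, 10.080642700195312), (49.94804000854492, 179.84100341796875), 6.173769950866699)
side 150 107 [563.27453123 146.09729069 133.36578104] [543.03559197 126.88951411 122.03280903] [587.3159971  173.2048599  139.53982181]
side -110 136 [ 589.9437709  -110.2046481   133.13132686] [ 570.42489134 -128.91639693  122.09450001] [612.87294547 -84.74879094 140.86865829]
board ((581.07861328125, 22.248703002929688), (111.5217056274414, 314.7381896972656), 5.867829322814941) 90.03964952383268
book 670 [505.2201711    1.43368992  59.9251572 ] ((507.3616027832031, 7.2901611328125), (56.01384735107422, 179.38131713867188), 6.501557350158691)
```

View pics/top_crop.png

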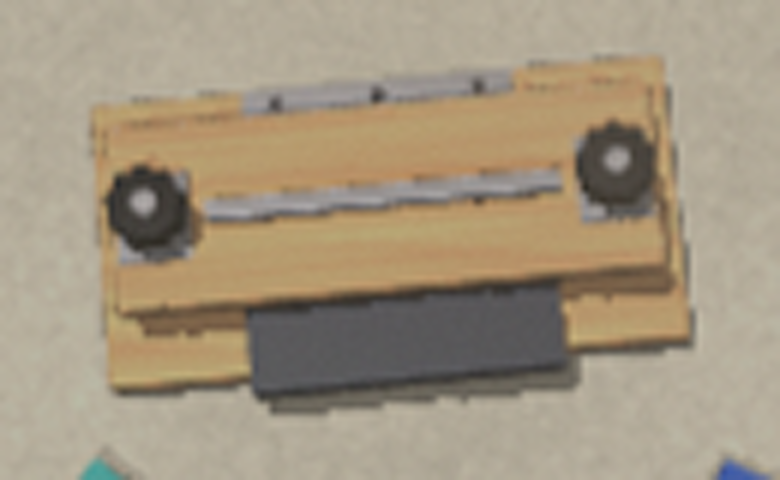

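View pics/side_crop.png

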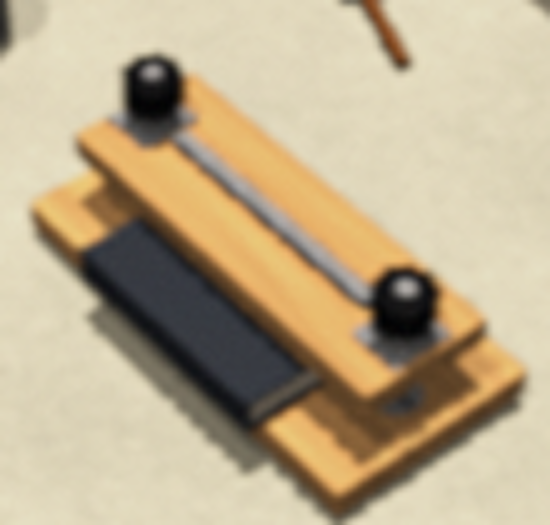

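```bash
cat >> h.py <<'E'
PC=np.array([581.,23.]); PY=0.1025
def p2w(x,y): 
    c,s=np.cos(PY),np.sin(PY); return PC+[c*x-s*y, s*x+c*y]
def w2p(P):
    c,s=np.cos(PY),np.sin(PY); d=np.asarray(P)[...,:2]-PC; return np.stack([c*d[...,0]+s*d[...,1],-s*d[...,0]+c*d[...,1]],-1)
def show(target=None):
    s=arm.state(); y=s['ee_rot'][2]; p=s['tool_pos']
    print('t %.2f'%s['t'],'tcp',p.round(1),'press',w2p(p).round(1),'yaw %.3f rel %.2f deg'%(y,np.degrees(y-PY)),'q1 %.2f q6 %.3f'%(s['joint_positions'][0],s['joint_positions'][5]),'rp',s['ee_rot'][:2].round(3),'F',s['wrist_force'].round(1),'T',s['wrist_torque'].round(3),'gap %.3f'%s['finger_gap'])
    if target is not None:
        d=np.asarray(target)-p
        x=np.array([np.cos(y),np.sin(y),0]);yy=np.array([np.sin(y),-np.cos(y),0])
        print('tool shift',(d@x).round(1),(d@yy).round(1),round(-d[2],1))
    return s
E
python3 - <<'E'
from h import *
show([*p2w(-135,-5.4),200])
print(p2w(0,130),p2w(0,-130))
E
```

```text
t 1.55 tcp [241.6 494.1 218.6] press [-289.4  503.3] yaw 2.687 rel 148.07 deg q1 1.03 q6 -0.085 rp [-3.142  0.   ] F [-0.3  0.   0.2] T [-0.002  0.059  0.023] gap 0.995
tool shift -400.1 -350.1 18.6
[567.69832038 152.31769144] [ 594.30167962 -106.31769144]
```

Call:
arm_command(
  plan=[
    [93,[-40,-35,2],[0,0,0]],
    [93,[-40,-35,2],[0,0,0]],
    [93,[-40,-35,2],[0,0,0]],
    [93,[-40,-35,2],[0,0,0]],
    [93,[-40,-35,2],[0,0,0]],
  ],
)

```text
t: 2.17
tool_pos: [344.8, 247.5, 208.8]
ee_rot: [3.141, 0.0, 2.687]
wrist_force: [1.0, 0.7, 0.4]
finger_gap: 1.002
```

Call:
arm_command(
  plan=[
    [93,[-40,-35,2],[0,0,0]],
    [93,[-40,-35,2],[0,0,0]],
    [93,[-40,-35,2],[0,0,0]],
    [93,[-40,-35,2],[0,0,0]],
    [93,[-40,-35,2],[0,0,0]],
  ],
)

```text
t: 2.8
tool_pos: [447.7, 2.2, 198.8]
ee_rot: [3.141, 0.001, 2.687]
wrist_force: [1.1, 1.1, 0.5]
finger_gap: 1.001
```

Call:
arm_command(
  plan=[
    [93,[0,0,0],[0,0,-10.6]],
    [93,[0,0,0],[0,0,-10.6]],
    [93,[0,0,0],[0,0,-10.6]],
    [93,[0,0,0],[0,0,0]],
  ],
)

```text
t: 3.3
tool_pos: [447.2, 3.9, 198.7]
ee_rot: [-3.142, 0.0, -3.043]
wrist_force: [-1.3, -0.0, 0.1]
finger_gap: 1.0
```

```bash
python3 - <<'E'
from h import *
show([*p2w(-135,-5.4),45])
f=arm.grab_frame('wrist'); cv2.imwrite('pics/w1.png',f['color'][:,:,::-1])
E
```

```text
t 3.30 tcp [447.2   3.9 198.7] press [-135.1   -5.3] yaw -3.043 rel -180.20 deg q1 -0.10 q6 -1.765 rp [-3.142  0.   ] F [-1.3 -0.   0.1] T [-0.004  0.012  0.012] gap 1.000
tool shift -0.1 -0.1 153.7
```

View pics/w1.png

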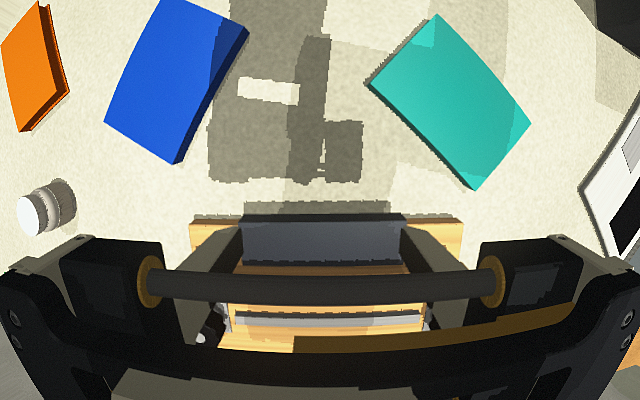

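The wrist view shows the fingers (240,240)/(410,240) straddling the grey spine, in front of it. Going down.

Call:
arm_command(
  plan=[
    [93,[0,0,50],[0,0,0]],
    [93,[0,0,50],[0,0,0]],
    [93,[0,0,53.5],[0,0,0]],
    [93,[0,0,0],[0,0,0]],
  ],
)

```text
t: 3.85
tool_pos: [445.0, 4.2, 42.8]
ee_rot: [3.14, -0.007, -3.045]
wrist_force: [0.1, -0.4, 0.7]
finger_gap: 1.0
```

Call:
arm_command(
  plan=[
    [93,[-12,0,0],[0,0,0]],
    [93,[-10,0,0],[0,0,0]],
    [93,[-6,0,0],[0,0,0]],
    [93,[-6,0,0],[0,0,0]],
    [93,[-6,0,0],[0,0,0]],
  ],
)

```text
t: 4.47
tool_pos: [486.3, 8.0, 45.9]
ee_rot: [3.141, -0.002, -3.042]
wrist_force: [-8.3, -0.7, 6.9]
finger_gap: 0.997
```

```bash
python3 - <<'E'
from h import *
show([*p2w(-67.5,-5.4),45])
f=arm.grab_frame('top'); cv2.imwrite('pics/t2.png',cv2.resize(f['color'][140:220,240:370,::-1],None,fx=6,fy=6))
E
```

```text
t 4.47 tcp [486.3   8.   45.9] press [-95.7  -5.2] yaw -3.042 rel -180.14 deg q1 -0.08 q6 -1.750 rp [ 3.141e+00 -2.000e-03] F [-8.3 -0.7  6.9] T [-0.093  1.373  0.024] gap 0.997
tool shift -28.2 -0.1 0.9
```

View pics/t2.png

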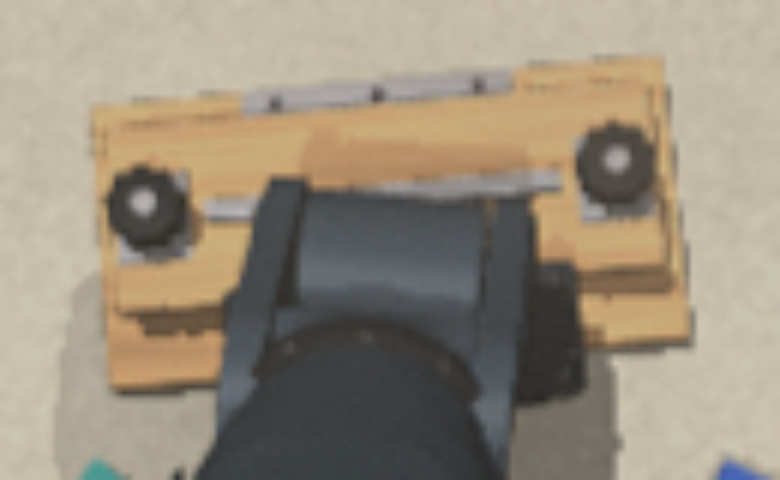

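Call:
arm_command(
  plan=[
    [93,[-5,0,0],[0,0,0]],
    [93,[-5,0,0],[0,0,0]],
    [93,[-5,0,0],[0,0,0]],
    [93,[-5,0,0],[0,0,0]],
    [93,[-2,0,0],[0,0,0]],
  ],
)

```text
t: 5.15
tool_pos: [508.6, 10.2, 45.7]
ee_rot: [3.142, -0.001, -3.042]
wrist_force: [-7.4, -1.3, 5.9]
finger_gap: 0.999
```

```bash
python3 - <<'E'
from h import *
show([*p2w(-67.5,-5.4),45])
f=arm.grab_frame('wrist'); cv2.imwrite('pics/w2.png',f['color'][:,:,::-1])
E
```

```text
t 5.15 tcp [508.6  10.2  45.7] press [-73.4  -5.3] yaw -3.042 rel -180.14 deg q1 -0.07 q6 -1.742 rp [ 3.142e+00 -1.000e-03] F [-7.4 -1.3  5.9] T [-0.137  1.326 -0.03 ] gap 0.999
tool shift -5.9 -0.0 0.7
```

View pics/w2.png

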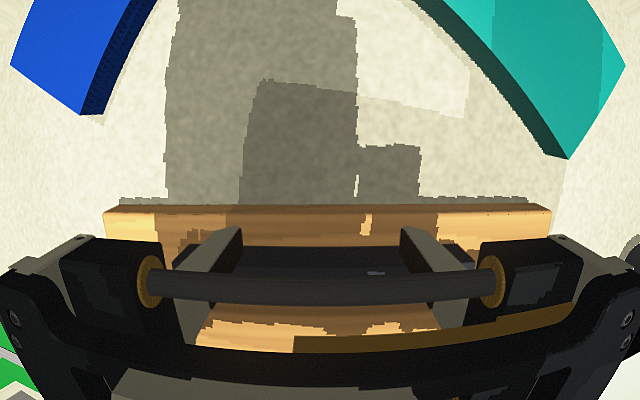

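Call:
arm_command(
  plan=[
    [93,[-1.5,0,0],[0,0,0]],
    [93,[-1.5,0,0],[0,0,0]],
    [93,[0,0,0],[0,0,0]],
  ],
)

```text
t: 5.58
tool_pos: [511.5, 10.5, 45.7]
ee_rot: [3.142, -0.001, -3.042]
wrist_force: [-6.2, -0.2, 4.2]
finger_gap: 0.999
```

Call:
arm_command(
  plan=[
    [93,[-1,0,0],[0,0,0]],
    [93,[0,0,0],[0,0,0]],
  ],
)

```text
t: 5.82
tool_pos: [512.0, 10.6, 45.7]
ee_rot: [3.141, -0.002, -3.041]
wrist_force: [-8.1, -1.5, 6.0]
finger_gap: 1.003
```

Call:
arm_command(
  plan=[
    [93,[-1,0,0],[0,0,0]],
    [93,[0,0,0],[0,0,0]],
  ],
)

```text
t: 6.08
tool_pos: [512.1, 10.6, 45.6]
ee_rot: [3.141, -0.004, -3.041]
wrist_force: [-13.1, -2.6, 10.1]
finger_gap: 1.003
```

Call:
arm_command(
  plan=[
    [93,[-1,0,0],[0,0,0]],
    [93,[0,0,0],[0,0,0]],
  ],
)

```text
t: 6.32
tool_pos: [512.1, 10.6, 45.5]
ee_rot: [3.141, -0.006, -3.041]
wrist_force: [-17.9, -2.6, 14.7]
finger_gap: 1.0
```

Call:
arm_command(
  plan=[
    [93,[-1,0,0],[0,0,0]],
    [93,[0,0,0],[0,0,0]],
  ],
)

```text
t: 6.58
tool_pos: [512.1, 10.6, 45.4]
ee_rot: [3.141, -0.009, -3.041]
wrist_force: [-21.9, -3.3, 18.2]
finger_gap: 1.003
```

```bash
python3 - <<'E'
from h import *
show([*p2w(-67.5,-5.4),45])
E
```

```text
t 6.58 tcp [512.1  10.6  45.4] press [-69.8  -5.2] yaw -3.041 rel -180.12 deg q1 -0.07 q6 -1.740 rp [ 3.141 -0.009] F [-21.9  -3.3  18.2] T [-0.752  3.775  0.012] gap 1.003
tool shift -2.3 -0.1 0.4
```

Call:
arm_command(
  plan=[
    [93,[2,0,0],[0,0,0]],
    [93,[10,0,0],[0,0,0]],
    [93,[50,0,0],[0,0,0]],
    [93,[0,0,-60],[0,0,0]],
    [93,[0,0,-60],[0,0,0]],
  ],
)

```text
t: 7.2
tool_pos: [453.7, 4.6, 167.0]
ee_rot: [-3.142, 0.001, -3.042]
wrist_force: [0.8, -0.1, 0.9]
finger_gap: 0.997
```

Call:
arm_command(
  plan=[
    [93,[0,0,-20],[0,0,0]],
    [93,[60,0,0],[0,0,0]],
    [93,[60,0,0],[0,0,0]],
    [93,[0,0,0],[0,0,0]],
  ],
)

```text
t: 7.7
tool_pos: [331.9, -7.3, 185.3]
ee_rot: [-3.141, 0.001, -3.042]
wrist_force: [0.8, 0.3, -0.6]
finger_gap: 0.999
```

```bash
python3 - <<'E'
from h import *
show()
for n,(a,b,c,e) in {'top':(140,220,240,370),'side':(130,235,285,395)}.items():
    f=arm.grab_frame(n); X=cloud(f)
    cv2.imwrite(f'pics/{n}_3.png',cv2.resize(f['color'][a:b,c:e,::-1],None,fx=6 if n=='top' else 5,fy=6 if n=='top' else 5,interpolation=cv2.INTER_CUBIC))
    for d in arm.outline_of('book_center',f):
        P=X[d['region']]; P=P[~np.isnan(P[:,0])]
        mm=np.median(P,0)
        if abs(mm[1]-8)<60 and abs(mm[0]-515)<40:
            k=(P[:,2]>50)&(P[:,2]<75); P=P[k]; print('book',n,len(P),np.median(P,0),cv2.minAreaRect(w2p(P).astype(np.float32)))
            Q=w2p(P); 
            for lo in range(-95,85,20):
                q=Q[(Q[:,1]>lo)&(Q[:,1]<lo+20)]
                if len(q): print(lo,q[:,0].min().round(1),q[:,0].max().round(1))
E
```

```text
t 7.70 tcp [331.9  -7.3 185.3] press [-250.9   -4.6] yaw -3.042 rel -180.18 deg q1 -0.16 q6 -1.833 rp [-3.141e+00  1.000e-03] F [ 0.8  0.3 -0.6] T [ 0.01  -0.04   0.017] gap 0.999
book side 250 [526.81753913   4.75278627  59.83997499] ((-55.163230895996094, -7.3942413330078125), (17.60301399230957, 179.2671356201172), 0.5520414710044861)
-95 -62.5 -47.2
-75 -62.0 -45.8
-55 -63.6 -49.8
-35 -63.5 -46.3
-15 -62.7 -47.9
5 -63.1 -48.1
25 -62.8 -48.4
45 -62.9 -47.3
65 -62.2 -48.9
```

View pics/top_3.png

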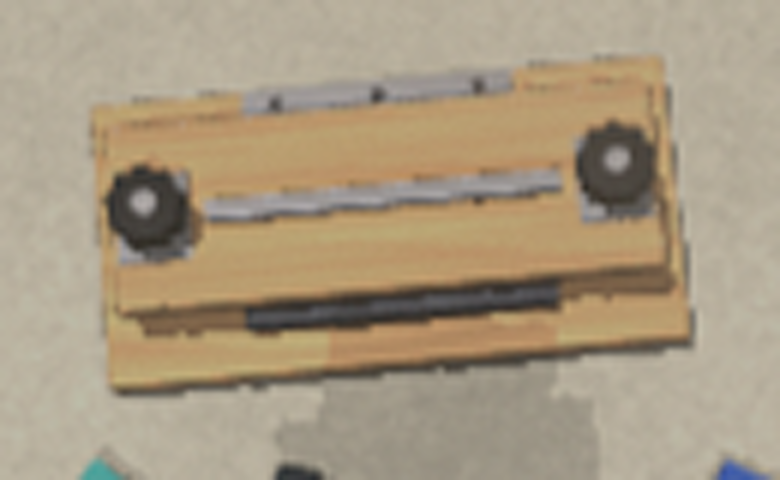

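View pics/side_3.png

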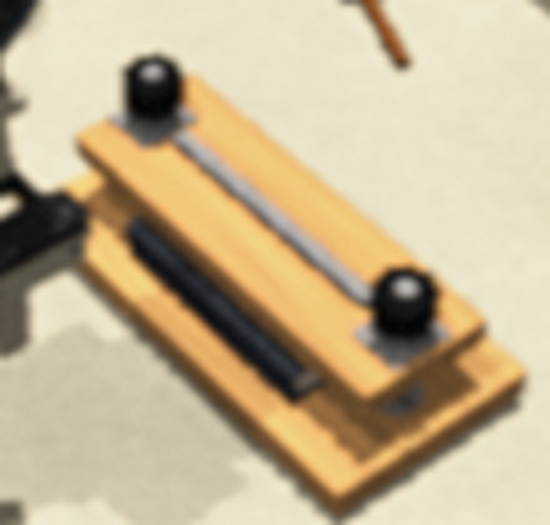

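Book front edge is flat on the bed, square to about 0.5°, about 8 mm in front of the board edge, and the force rose firmly at the stop, so it is home. Now to the left knob.

Call:
arm_command(
  plan=[
    [93,[-50.2,26.9,3],[0,0,0]],
    [93,[-50.2,26.9,3],[0,0,0]],
    [93,[-50.2,26.9,3],[0,0,0]],
    [93,[-50.2,26.9,3],[0,0,0]],
    [93,[-50.2,26.9,3],[0,0,0]],
  ],
)

```text
t: 8.52
tool_pos: [573.2, 153.3, 169.2]
ee_rot: [-3.142, -0.0, -3.041]
wrist_force: [0.5, -0.1, 0.6]
finger_gap: 1.001
```

```bash
python3 - <<'E'
from h import *
show([*p2w(0,130),106])
f=arm.grab_frame('wrist'); cv2.imwrite('pics/w4.png',f['color'][:,:,::-1])
E
```

```text
t 8.53 tcp [573.2 153.3 169.2] press [  5.6 130.5] yaw -3.041 rel -180.10 deg q1 0.18 q6 -1.489 rp [-3.142 -0.   ] F [ 0.5 -0.1  0.6] T [ 0.004 -0.025  0.001] gap 1.001
tool shift 5.6 -0.5 63.2
```

View pics/w4.png

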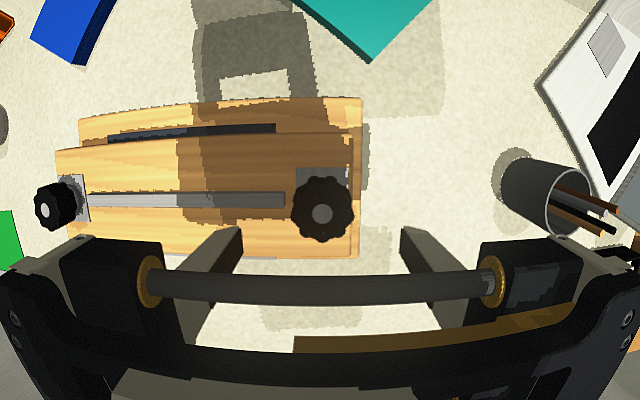

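```bash
python3 - <<'E'
from h import *
f=arm.grab_frame('wrist')
def proj(P):
    c=f['R']@np.asarray(P,float)+f['t']; th=np.arctan2(np.hypot(c[0],c[1]),c[2]); a=np.arctan2(c[1],c[0])
    return np.array([f['cx']+f['fx']*th*np.cos(a),f['cy']+f['fy']*th*np.sin(a)]).round(1)
s=show()
print('tcp',proj(s['tool_pos']),'knobL top',proj([*p2w(0,130),136.5]),'R',proj([*p2w(0,-130),136.5]))
# measured knob top hub pixel -> ray at z=136.5
def ray(u,v,z):
    du,dv=u-f['cx'],v-f['cy'];r=np.hypot(du,dv);th=r/f['fx']
    d=f['R'].T@np.array([np.sin(th)*du/r,np.sin(th)*dv/r,np.cos(th)]); C=-f['R'].T@f['t']
    return C+d*(z-C[2])/d[2]
for uv in [(322,214),(322,210)]: 
    p=ray(*uv,136.5);print(uv,p.round(1),w2p(p).round(1))
cv2.imwrite('pics/w4c.png',cv2.resize(f['color'][150:270,260:390,::-1],None,fx=5,fy=5))
E
```

```text
t 8.62 tcp [574.5 154.4 168.3] press [  7.  131.4] yaw -3.039 rel -180.02 deg q1 0.18 q6 -1.489 rp [3.141e+00 1.000e-03] F [-1.1  0.1 -1.1] T [ 0.026  0.042 -0.021] gap 1.000
tcp [317.5 236.6] knobL top [315.8 209.1] R [ 40.2 206.1]
(322, 214) [570.7 156.8 136.5] [  3.5 134.1]
(322, 210) [567.9 156.5 136.5] [  0.6 134.1]
```

View pics/w4c.png

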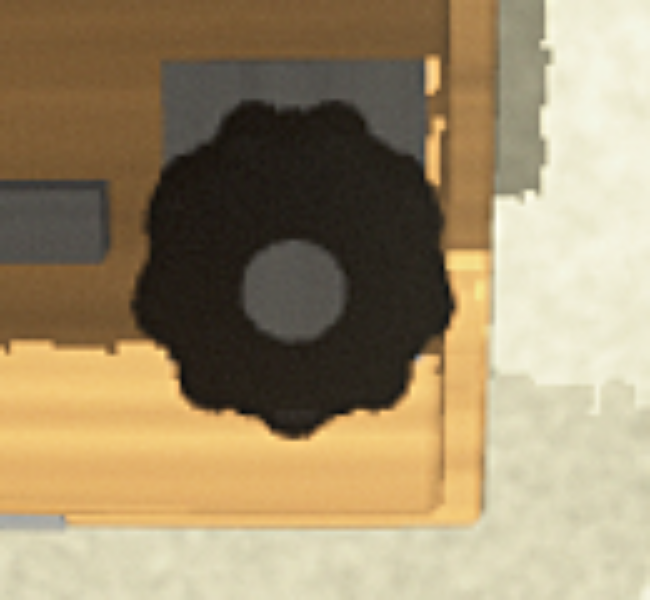

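Call:
arm_command(
  plan=[
    [93,[7.4,-0.6,0],[0,0,0]],
    [93,[0,0,32],[0,0,0]],
    [93,[0,0,31],[0,0,0]],
    [93,[0,0,0],[0,0,0]],
  ],
)

```text
t: 9.12
tool_pos: [561.8, 149.5, 105.8]
ee_rot: [-3.141, -0.004, -3.042]
wrist_force: [0.2, 0.0, -0.4]
finger_gap: 1.002
```

```bash
python3 - <<'E'
from h import *
show([567.2,153,105])
f=arm.grab_frame('wrist'); cv2.imwrite('pics/w5.png',f['color'][:,:,::-1])
E
```

```text
t 9.12 tcp [561.8 149.5 105.8] press [ -6.2 127.8] yaw -3.042 rel -180.16 deg q1 0.18 q6 -1.490 rp [-3.141 -0.004] F [ 0.2  0.  -0.4] T [0.032 0.073 0.006] gap 1.002
tool shift -5.7 3.0 0.8
```

View pics/w5.png

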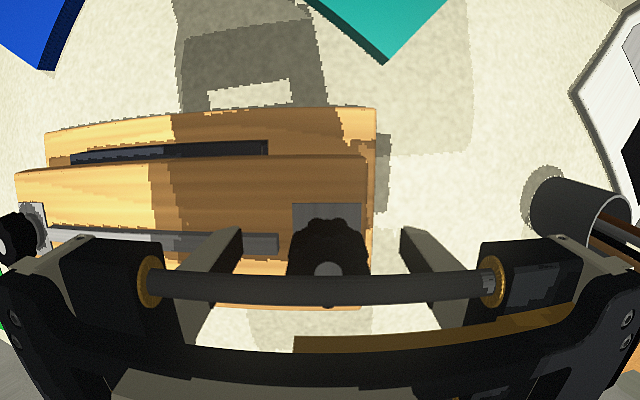

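Call:
arm_command(
  plan=[
    [93,[0,0,0],[0,0,0]],
    [93,[0,0,0],[0,0,0]],
  ],
)

```text
t: 9.43
tool_pos: [564.2, 150.3, 108.4]
ee_rot: [3.141, 0.002, -3.041]
wrist_force: [0.5, -1.2, 0.9]
finger_gap: 0.999
```

```bash
python3 - <<'E'
from h import *
show([567.2,153,105])
E
```

```text
t 9.43 tcp [564.2 150.3 108.4] press [ -3.7 128.3] yaw -3.041 rel -180.13 deg q1 0.18 q6 -1.490 rp [3.141e+00 2.000e-03] F [ 0.5 -1.2  0.9] T [ 0.062 -0.036 -0.047] gap 0.999
tool shift -3.3 2.4 3.4
```

Call:
arm_command(
  plan=[
    [93,[-3.3,2.4,3],[0,0,0]],
    [93,[0,0,0],[0,0,0]],
    [40,[0,0,0],[0,0,0]],
    [40,[0,0,0],[0,0,0]],
    [40,[0,0,0],[0,0,0]],
  ],
)

```text
t: 10.05
tool_pos: [566.8, 153.0, 104.2]
ee_rot: [-3.142, 0.0, -3.041]
wrist_force: [-0.0, 0.2, 0.7]
finger_gap: 0.721
```

Call:
arm_command(
  plan=[
    [40,[0,0,0],[0,0,0]],
    [40,[0,0,0],[0,0,0]],
  ],
)

```text
t: 10.3
tool_pos: [566.7, 153.0, 104.1]
ee_rot: [-3.142, -0.0, -3.041]
wrist_force: [-0.6, -0.4, -0.0]
finger_gap: 0.512
```

```bash
python3 - <<'E'
from h import *
show([567.2,153,105])
f=arm.grab_frame('wrist'); cv2.imwrite('pics/w6.png',f['color'][:,:,::-1])
E
```

```text
t 10.30 tcp [566.7 153.  104.1] press [ -0.9 130.7] yaw -3.041 rel -180.13 deg q1 0.18 q6 -1.487 rp [-3.142 -0.   ] F [-0.6 -0.4 -0. ] T [ 0.058 -0.012 -0.015] gap 0.512
tool shift -0.5 -0.0 -0.9
```

View pics/w6.png

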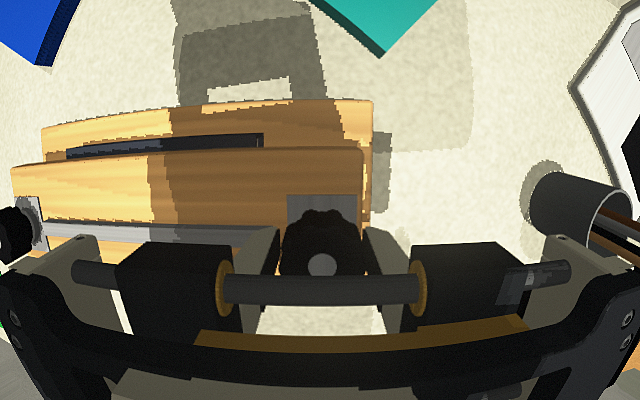

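Fingers at x≈265 and 378 straddle the knob (322,255) and are nearly on it. Closing.

Call:
arm_command(
  plan=[
    [40,[0,0,0],[0,0,0]],
    [40,[0,0,0],[0,0,0]],
    [40,[0,0,0],[0,0,0]],
  ],
)

```text
t: 10.72
tool_pos: [566.7, 153.3, 104.3]
ee_rot: [3.141, 0.0, -3.041]
wrist_force: [-1.5, 5.0, 1.5]
finger_gap: 0.478
```

```bash
python3 - <<'E'
from h import *
show([567.2,153,105])
E
```

```text
t 10.72 tcp [566.7 153.3 104.3] press [ -0.8 131.1] yaw -3.041 rel -180.13 deg q1 0.18 q6 -1.487 rp [3.141 0.   ] F [-1.5  5.   1.5] T [0.901 0.232 0.068] gap 0.478
tool shift -0.4 -0.3 -0.7
```

Gripped (44.5 mm). Turning the left knob clockwise (+tool z), following its 0.39 mm per 10° descent.

Call:
arm_command(
  plan=[
    [40,[0,0,0.4],[0,0,10]],
    [40,[0,0,0.4],[0,0,10]],
    [40,[0,0,0.4],[0,0,10]],
    [40,[0,0,0.4],[0,0,10]],
  ],
)

```text
t: 11.22
tool_pos: [566.8, 153.4, 102.7]
ee_rot: [3.141, -0.0, 2.538]
wrist_force: [-1.5, 6.1, 2.8]
finger_gap: 0.482
```

```bash
python3 - <<'E'
from h import *
show()
E
```

```text
t 11.22 tcp [566.8 153.4 102.7] press [ -0.8 131.2] yaw 2.538 rel 139.56 deg q1 0.18 q6 -0.783 rp [ 3.141 -0.   ] F [-1.5  6.1  2.8] T [1.071 0.338 0.137] gap 0.482
```

Call:
arm_command(
  plan=[
    [40,[0,0,0.4],[0,0,10]],
    [40,[0,0,0.4],[0,0,10]],
    [40,[0,0,0.4],[0,0,10]],
    [40,[0,0,0.4],[0,0,10]],
  ],
)

```text
t: 11.72
tool_pos: [566.8, 153.5, 101.1]
ee_rot: [3.141, -0.001, 1.84]
wrist_force: [-1.2, 6.1, 3.0]
finger_gap: 0.48
```

```bash
python3 - <<'E'
from h import *
show()
f=arm.grab_frame('wrist'); cv2.imwrite('pics/w7.png',f['color'][:,:,::-1])
E
```

```text
t 11.72 tcp [566.8 153.5 101.1] press [ -0.8 131.3] yaw 1.840 rel 99.56 deg q1 0.18 q6 -0.085 rp [ 3.141e+00 -1.000e-03] F [-1.2  6.1  3. ] T [1.083 0.342 0.212] gap 0.480
```

View pics/w7.png

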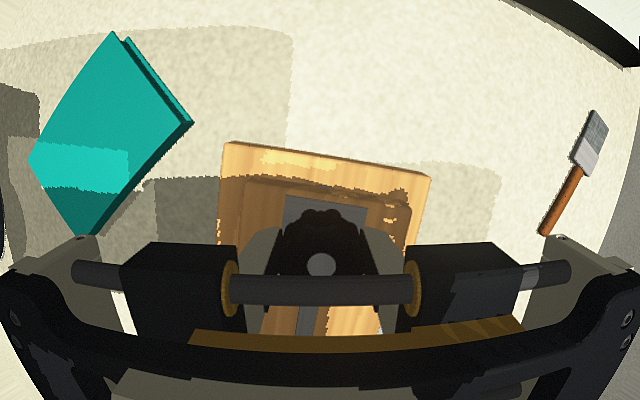

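Call:
arm_command(
  plan=[
    [80,[0,0,0],[0,0,0]],
    [80,[0,0,0],[0,0,0]],
    [80,[0,0,0],[0,0,0]],
    [80,[0,0,-27],[0,0,0]],
    [80,[0,0,-28],[0,0,0]],
  ],
)

```text
t: 12.4
tool_pos: [566.6, 152.8, 156.3]
ee_rot: [-3.141, 0.0, 1.846]
wrist_force: [0.3, 0.6, 1.2]
finger_gap: 0.859
```

```bash
python3 - <<'E'
from h import *
print(p2w(-0.8,-129))
show([593.4,-105.3,156])
E
```

```text
[ 593.40355783 -105.40479646]
t 12.40 tcp [566.6 152.8 156.3] press [ -1.1 130.6] yaw 1.846 rel 99.88 deg q1 0.18 q6 -0.091 rp [-3.141  0.   ] F [0.3 0.6 1.2] T [-0.085  0.037 -0.024] gap 0.859
tool shift -255.6 -44.3 0.3
```

Call:
arm_command(
  plan=[
    [80,[-51.1,-8.9,0],[0,0,0]],
    [80,[-51.1,-8.9,0],[0,0,0]],
    [80,[-51.1,-8.9,0],[0,0,0]],
    [80,[-51.1,-8.9,0],[0,0,0]],
    [80,[-51.1,-8.9,0],[0,0,0]],
  ],
)

```text
t: 13.02
tool_pos: [593.2, -106.9, 156.0]
ee_rot: [-3.142, 0.0, 1.846]
wrist_force: [0.1, 0.4, -0.4]
finger_gap: 0.862
```

Call:
arm_command(
  plan=[
    [80,[0,0,0],[0,0,0]],
    [80,[0,0,0],[0,0,0]],
    [80,[0,0,0],[0,0,0]],
  ],
)

```text
t: 13.4
tool_pos: [593.1, -103.8, 155.9]
ee_rot: [-3.141, -0.0, 1.847]
wrist_force: [0.1, 0.4, -0.8]
finger_gap: 0.86
```

```bash
python3 - <<'E'
from h import *
show([593.4,-105.5,104.5])
f=arm.grab_frame('wrist'); cv2.imwrite('pics/w8.png',f['color'][:,:,::-1])
def ray(u,v,z):
    du,dv=u-f['cx'],v-f['cy'];r=np.hypot(du,dv);th=r/f['fx']
    d=f['R'].T@np.array([np.sin(th)*du/r,np.sin(th)*dv/r,np.cos(th)]); C=-f['R'].T@f['t']
    return C+d*(z-C[2])/d[2]
g=f['color'][150:280,240:400].astype(int)
for uv in [(320,210),(320,220)]: print(ray(*uv,136.5).round(1))
cv2.imwrite('pics/w8c.png',cv2.resize(f['color'][150:270,255:385,::-1],None,fx=5,fy=5))
E
```

```text
t 13.40 tcp [ 593.1 -103.8  155.9] press [  -0.9 -127.4] yaw 1.847 rel 99.95 deg q1 -0.25 q6 -0.527 rp [-3.141 -0.   ] F [ 0.1  0.4 -0.8] T [0.027 0.094 0.028] gap 0.860
tool shift -1.7 -0.2 51.4
[589.2 -91.1 136.5]
[591.  -97.5 136.5]
```

View pics/w8.png

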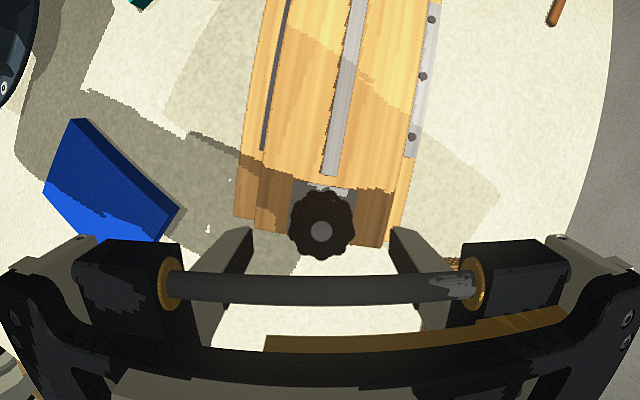

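View pics/w8c.png

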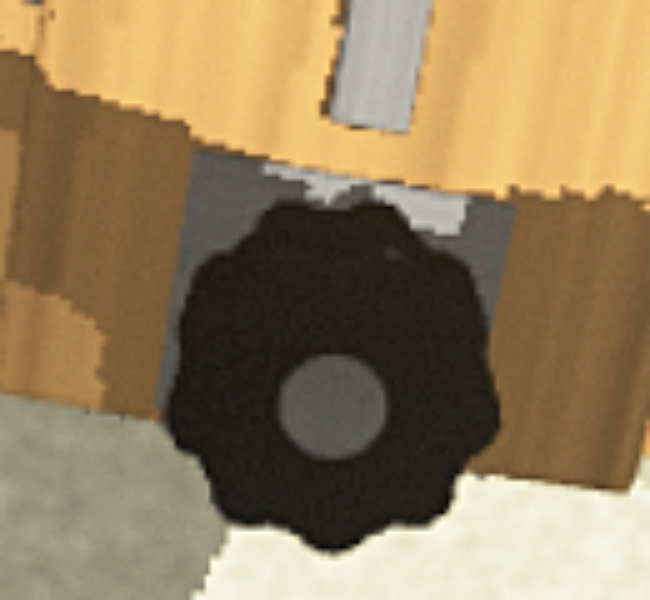

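Call:
arm_command(
  plan=[
    [80,[-1.5,-0.3,25],[0,0,0]],
    [80,[0,0,26],[0,0,0]],
    [80,[0,0,0],[0,0,0]],
    [80,[0,0,0],[0,0,0]],
    [60,[0,0,0],[0,0,0]],
  ],
)

```text
t: 14.08
tool_pos: [593.9, -106.5, 106.1]
ee_rot: [3.14, 0.001, 1.846]
wrist_force: [0.0, -0.4, 0.0]
finger_gap: 0.794
```

```bash
python3 - <<'E'
from h import *
show([593.4,-105.5,104.5])
E
```

```text
t 14.07 tcp [ 593.9 -106.5  106.1] press [  -0.4 -130.1] yaw 1.846 rel 99.89 deg q1 -0.25 q6 -0.530 rp [3.14e+00 1.00e-03] F [ 0.  -0.4  0. ] T [-0.059  0.066  0.016] gap 0.794
tool shift 1.1 -0.3 1.6
```

Call:
arm_command(
  plan=[
    [40,[0.7,0,1],[0,0,0]],
    [40,[0,0,0],[0,0,0]],
    [40,[0,0,0],[0,0,0]],
    [40,[0,0,0],[0,0,0]],
    [40,[0,0,0],[0,0,0]],
  ],
)

```text
t: 14.7
tool_pos: [593.8, -105.8, 104.2]
ee_rot: [3.14, 0.0, 1.846]
wrist_force: [4.5, 2.3, 0.3]
finger_gap: 0.481
```

```bash
python3 - <<'E'
from h import *
show()
E
```

```text
t 14.70 tcp [ 593.8 -105.8  104.2] press [  -0.5 -129.4] yaw 1.846 rel 99.87 deg q1 -0.25 q6 -0.529 rp [3.14 0.  ] F [4.5 2.3 0.3] T [ 0.317 -0.733  0.022] gap 0.481
```

Call:
arm_command(
  plan=[
    [40,[0,0,0.4],[0,0,10]],
    [40,[0,0,0.4],[0,0,10]],
    [40,[0,0,0.4],[0,0,10]],
    [40,[0,0,0.4],[0,0,10]],
  ],
)

```text
t: 15.2
tool_pos: [593.3, -105.7, 102.6]
ee_rot: [3.141, -0.0, 1.142]
wrist_force: [2.4, 2.6, 4.0]
finger_gap: 0.482
```

```bash
python3 - <<'E'
from h import *
show()
E
```

```text
t 15.20 tcp [ 593.3 -105.7  102.6] press [  -0.9 -129.2] yaw 1.142 rel 59.56 deg q1 -0.25 q6 0.175 rp [ 3.141 -0.   ] F [2.4 2.6 4. ] T [ 0.512 -0.128  0.202] gap 0.482
```

Call:
arm_command(
  plan=[
    [40,[0,0,0.4],[0,0,10]],
    [40,[0,0,0.4],[0,0,10]],
    [40,[0,0,0.4],[0,0,10]],
    [40,[0,0,0.4],[0,0,10]],
  ],
)

```text
t: 15.7
tool_pos: [593.1, -105.3, 101.0]
ee_rot: [-3.141, -0.0, 0.444]
wrist_force: [1.3, 6.0, 4.8]
finger_gap: 0.476
```

```bash
python3 - <<'E'
from h import *
show()
E
```

```text
t 15.70 tcp [ 593.1 -105.3  101. ] press [  -1.1 -128.9] yaw 0.444 rel 19.55 deg q1 -0.25 q6 0.873 rp [-3.141 -0.   ] F [1.3 6.  4.8] T [1.08  0.054 0.173] gap 0.476
```

Call:
arm_command(
  plan=[
    [40,[0,0,0.4],[0,0,10]],
    [40,[0,0,0.4],[0,0,10]],
  ],
)

```text
t: 15.95
tool_pos: [593.1, -105.1, 100.3]
ee_rot: [-3.14, 0.0, 0.095]
wrist_force: [1.1, 6.0, 4.9]
finger_gap: 0.481
```

```bash
python3 - <<'E'
from h import *
show()
E
```

```text
t 15.95 tcp [ 593.1 -105.1  100.3] press [  -1.1 -128.7] yaw 0.095 rel -0.45 deg q1 -0.25 q6 1.222 rp [-3.14  0.  ] F [1.1 6.  4.9] T [1.464 0.043 0.198] gap 0.481
```

Call:
arm_command(
  plan=[
    [40,[0,0,0.4],[0,0,10]],
    [40,[0,0,0.4],[0,0,10]],
  ],
)

```text
t: 16.2
tool_pos: [593.2, -104.9, 99.5]
ee_rot: [-3.14, 0.0, -0.255]
wrist_force: [1.8, 6.9, 4.9]
finger_gap: 0.48
```

```bash
python3 - <<'E'
from h import *
show()
E
```

```text
t 16.20 tcp [ 593.2 -104.9   99.5] press [  -0.9 -128.5] yaw -0.255 rel -20.46 deg q1 -0.25 q6 1.571 rp [-3.14  0.  ] F [1.8 6.9 4.9] T [ 1.669 -0.167  0.216] gap 0.480
```

Call:
arm_command(
  plan=[
    [80,[0,0,0],[0,0,0]],
    [80,[0,0,0],[0,0,0]],
    [80,[0,0,0],[0,0,0]],
    [80,[0,0,-28],[0,0,0]],
    [80,[0,0,-30],[0,0,0]],
  ],
)

```text
t: 16.82
tool_pos: [592.8, -106.0, 157.5]
ee_rot: [3.141, 0.001, -0.248]
wrist_force: [-0.2, -0.4, 0.2]
finger_gap: 0.857
```

Call:
arm_command(
  plan=[
    [80,[0,0,0],[0,0,-10.5]],
    [80,[0,0,0],[0,0,-10.5]],
    [80,[0,0,0],[0,0,-10.5]],
    [80,[0,0,0],[0,0,-10.5]],
    [80,[0,0,0],[0,0,-10.5]],
  ],
)

```text
t: 17.45
tool_pos: [593.0, -106.0, 157.0]
ee_rot: [-3.141, 0.0, 0.675]
wrist_force: [-0.2, 0.1, 0.3]
finger_gap: 0.859
```

Call:
arm_command(
  plan=[
    [80,[0,0,0],[0,0,-10.5]],
    [80,[0,0,0],[0,0,-10.5]],
    [80,[0,0,0],[0,0,-10.5]],
    [80,[0,0,0],[0,0,-10.5]],
    [80,[0,0,0],[0,0,-10.5]],
  ],
)

```text
t: 18.08
tool_pos: [593.0, -106.0, 157.0]
ee_rot: [-3.141, 0.0, 1.591]
wrist_force: [0.1, 0.6, -0.3]
finger_gap: 0.86
```

```bash
python3 - <<'E'
from h import *
show([566.7,153.0,156])
for n in('side',):
    f=arm.grab_frame(n); cv2.imwrite('pics/s9.png',cv2.resize(f['color'][130:235,285:395,::-1],None,fx=5,fy=5,interpolation=cv2.INTER_CUBIC))
E
```

```text
t 18.07 tcp [ 593. -106.  157.] press [  -1.2 -129.6] yaw 1.591 rel 85.28 deg q1 -0.25 q6 -0.274 rp [-3.141  0.   ] F [ 0.1  0.6 -0.3] T [-0.058  0.085  0.072] gap 0.860
tool shift 259.5 -21.1 1.0
```

View pics/s9.png

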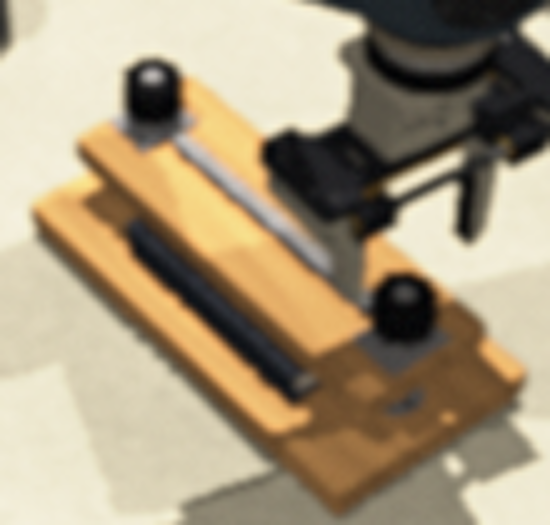

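Call:
arm_command(
  plan=[
    [80,[51.9,-4.2,0],[0,0,0]],
    [80,[51.9,-4.2,0],[0,0,0]],
    [80,[51.9,-4.2,0],[0,0,0]],
    [80,[51.9,-4.2,0],[0,0,0]],
    [80,[51.9,-4.2,0],[0,0,0]],
  ],
)

```text
t: 18.75
tool_pos: [568.5, 154.8, 157.2]
ee_rot: [3.142, 0.0, 1.581]
wrist_force: [1.2, -0.0, 0.1]
finger_gap: 0.858
```

Call:
arm_command(
  plan=[
    [80,[0,0,0],[0,0,0]],
    [80,[0,0,25],[0,0,0]],
    [80,[0,0,25],[0,0,0]],
    [80,[0,0,0],[0,0,0]],
    [80,[0,0,0],[0,0,0]],
  ],
)

```text
t: 19.38
tool_pos: [569.4, 152.8, 108.1]
ee_rot: [3.141, -0.0, 1.582]
wrist_force: [-0.3, 0.2, 0.7]
finger_gap: 0.861
```

```bash
python3 - <<'E'
from h import *
show([566.7,153.1,101])
E
```

```text
t 19.38 tcp [569.4 152.8 108.1] press [  1.7 130.3] yaw 1.582 rel 84.80 deg q1 0.18 q6 0.172 rp [ 3.141 -0.   ] F [-0.3  0.2  0.7] T [-0.056  0.08  -0.017] gap 0.861
tool shift 0.3 -2.7 7.1
```

Call:
arm_command(
  plan=[
    [80,[0.2,-2.5,6.5],[0,0,0]],
    [40,[0,0,0],[0,0,0]],
    [40,[0,0,0],[0,0,0]],
    [40,[0,0,0],[0,0,0]],
    [40,[0,0,0],[0,0,0]],
  ],
)

```text
t: 20.0
tool_pos: [566.7, 153.5, 100.8]
ee_rot: [3.141, -0.0, 1.584]
wrist_force: [10.7, 0.0, 1.4]
finger_gap: 0.481
```

Call:
arm_command(
  plan=[
    [40,[0,0,0],[0,0,0]],
    [40,[0,0,0],[0,0,0]],
  ],
)

```text
t: 20.25
tool_pos: [566.8, 153.5, 100.9]
ee_rot: [3.141, -0.0, 1.584]
wrist_force: [3.5, -0.4, -0.0]
finger_gap: 0.477
```

```bash
python3 - <<'E'
from h import *
show()
E
```

```text
t 20.25 tcp [566.8 153.5 100.9] press [ -0.8 131.3] yaw 1.584 rel 84.87 deg q1 0.19 q6 0.172 rp [ 3.141 -0.   ] F [ 3.5 -0.4 -0. ] T [-0.075 -0.431  0.007] gap 0.477
```

Turn left from 1.40 by 40°, then in 10–20° steps watching the twist.

Call:
arm_command(
  plan=[
    [40,[0,0,0.4],[0,0,10]],
    [40,[0,0,0.4],[0,0,10]],
  ],
)

```text
t: 20.5
tool_pos: [566.8, 153.6, 100.1]
ee_rot: [3.141, -0.0, 1.229]
wrist_force: [2.7, 0.2, 1.0]
finger_gap: 0.479
```

```bash
python3 - <<'E'
from h import *
show()
E
```

```text
t 20.50 tcp [566.8 153.6 100.1] press [ -0.8 131.4] yaw 1.229 rel 64.56 deg q1 0.19 q6 0.527 rp [ 3.141 -0.   ] F [2.7 0.2 1. ] T [ 0.03  -0.349  0.188] gap 0.479
```

Call:
arm_command(
  plan=[
    [40,[0,0,0.4],[0,0,10]],
    [40,[0,0,0.4],[0,0,10]],
  ],
)

```text
t: 20.75
tool_pos: [566.8, 153.6, 99.3]
ee_rot: [3.141, -0.001, 0.88]
wrist_force: [3.0, -0.5, 1.0]
finger_gap: 0.481
```

```bash
python3 - <<'E'
from h import *
show()
E
```

```text
t 20.75 tcp [566.8 153.6  99.3] press [ -0.8 131.4] yaw 0.880 rel 44.56 deg q1 0.19 q6 0.876 rp [ 3.141e+00 -1.000e-03] F [ 3.  -0.5  1. ] T [ 0.004 -0.354  0.234] gap 0.481
```

Call:
arm_command(
  plan=[
    [40,[0,0,0.4],[0,0,10]],
    [40,[0,0,0.4],[0,0,10]],
  ],
)

```text
t: 21.0
tool_pos: [566.8, 153.6, 98.5]
ee_rot: [3.141, -0.001, 0.531]
wrist_force: [2.9, 0.6, 1.1]
finger_gap: 0.482
```

```bash
python3 - <<'E'
from h import *
show()
E
```

```text
t 21.00 tcp [566.8 153.6  98.5] press [ -0.8 131.4] yaw 0.531 rel 24.56 deg q1 0.19 q6 1.225 rp [ 3.141e+00 -1.000e-03] F [2.9 0.6 1.1] T [ 0.13  -0.311  0.221] gap 0.482
```

Call:
arm_command(
  plan=[
    [40,[0,0,0.4],[0,0,10]],
  ],
)

```text
t: 21.12
tool_pos: [566.8, 153.6, 98.1]
ee_rot: [3.141, -0.001, 0.357]
wrist_force: [2.4, 1.2, 1.5]
finger_gap: 0.477
```

```bash
python3 - <<'E'
from h import *
show()
E
```

```text
t 21.12 tcp [566.8 153.6  98.1] press [ -0.7 131.4] yaw 0.357 rel 14.56 deg q1 0.19 q6 1.400 rp [ 3.141e+00 -1.000e-03] F [2.4 1.2 1.5] T [ 0.209 -0.361  0.179] gap 0.477
```

Call:
arm_command(
  plan=[
    [40,[0,0,0.4],[0,0,10]],
  ],
)

```text
t: 21.25
tool_pos: [566.8, 153.7, 97.8]
ee_rot: [-3.142, -0.001, 0.182]
wrist_force: [3.8, -0.8, 2.0]
finger_gap: 0.481
```

```bash
python3 - <<'E'
from h import *
show()
E
```

```text
t 21.25 tcp [566.8 153.7  97.8] press [ -0.7 131.4] yaw 0.182 rel 4.56 deg q1 0.19 q6 1.574 rp [-3.142e+00 -1.000e-03] F [ 3.8 -0.8  2. ] T [ 0.248 -0.341  0.174] gap 0.481
```

Call:
arm_command(
  plan=[
    [80,[0,0,0],[0,0,0]],
    [80,[0,0,0],[0,0,0]],
    [80,[0,0,0],[0,0,0]],
    [80,[0,0,-28],[0,0,0]],
    [80,[0,0,-30],[0,0,0]],
  ],
)

```text
t: 21.88
tool_pos: [565.9, 153.4, 155.8]
ee_rot: [-3.142, 0.001, 0.189]
wrist_force: [0.6, -0.0, 0.1]
finger_gap: 0.86
```

```bash
python3 - <<'E'
from h import *
show([593.2,-105.4,156])
for n in('side','top'):
    f=arm.grab_frame(n); X=cloud(f)
    for lo,hi in((-100,-60),(60,100)):
        Q=w2p(X); m=(Q[...,1]>lo)&(Q[...,1]<hi)&(Q[...,0]>-45)&(Q[...,0]<-15)&(X[...,2]>70)&(X[...,2]<100)
        print(n,lo,m.sum(),np.median(X[m][:,2]) if m.any() else None)
E
```

```text
t 21.88 tcp [565.9 153.4 155.8] press [ -1.7 131.3] yaw 0.189 rel 4.96 deg q1 0.19 q6 1.567 rp [-3.142e+00  1.000e-03] F [ 0.6 -0.   0.1] T [0.025 0.156 0.   ] gap 0.860
tool shift -21.8 259.3 -0.2
side -100 83 85.40915356527275
side 60 68 84.66000548211807
top -100 103 85.72322083358328
top 60 86 85.26624319618283
```

Call:
arm_command(
  plan=[
    [80,[-4.4,51.9,0],[0,0,0]],
    [80,[-4.4,51.9,0],[0,0,0]],
    [80,[-4.4,51.9,0],[0,0,0]],
    [80,[-4.4,51.9,0],[0,0,0]],
    [80,[-4.4,51.9,0],[0,0,0]],
  ],
)

```text
t: 22.6
tool_pos: [592.6, -107.1, 154.4]
ee_rot: [-3.141, 0.001, 0.189]
wrist_force: [0.5, -0.4, -0.0]
finger_gap: 0.86
```

Call:
arm_command(
  plan=[
    [80,[0,0,0],[0,0,0]],
    [80,[0,0,25],[0,0,0]],
    [80,[0,0,25],[0,0,0]],
    [80,[0,0,0],[0,0,0]],
    [80,[0,0,0],[0,0,0]],
  ],
)

```text
t: 23.22
tool_pos: [593.3, -105.0, 106.0]
ee_rot: [3.141, -0.0, 0.188]
wrist_force: [0.1, 0.7, -0.3]
finger_gap: 0.862
```

```bash
python3 - <<'E'
from h import *
show([593.2,-105.5,99.7])
E
```

```text
t 23.23 tcp [ 593.3 -105.   106. ] press [  -0.8 -128.6] yaw 0.188 rel 4.92 deg q1 -0.25 q6 1.130 rp [ 3.141 -0.   ] F [ 0.1  0.7 -0.3] T [-0.006  0.152  0.01 ] gap 0.862
tool shift -0.2 0.4 6.3
```

Call:
arm_command(
  plan=[
    [80,[-0.2,0.5,6],[0,0,0]],
    [40,[0,0,0],[0,0,0]],
    [40,[0,0,0],[0,0,0]],
    [40,[0,0,0],[0,0,0]],
    [40,[0,0,0],[0,0,0]],
  ],
)

```text
t: 23.85
tool_pos: [592.9, -105.8, 99.6]
ee_rot: [-3.141, -0.0, 0.187]
wrist_force: [-3.2, 17.1, 7.1]
finger_gap: 0.48
```

Call:
arm_command(
  plan=[
    [40,[0,0,0],[0,0,0]],
    [40,[0,0,0],[0,0,0]],
  ],
)

```text
t: 24.1
tool_pos: [592.9, -105.5, 99.7]
ee_rot: [-3.141, 0.0, 0.188]
wrist_force: [-1.7, 4.4, 3.1]
finger_gap: 0.477
```

Call:
arm_command(
  plan=[
    [40,[0,0,0.4],[0,0,10]],
    [40,[0,0,0.4],[0,0,10]],
  ],
)

```text
t: 24.35
tool_pos: [592.9, -105.2, 98.9]
ee_rot: [-3.141, 0.001, -0.167]
wrist_force: [-2.0, 7.5, 5.1]
finger_gap: 0.476
```

```bash
python3 - <<'E'
from h import *
show()
E
```

```text
t 24.35 tcp [ 592.9 -105.2   98.9] press [  -1.3 -128.8] yaw -0.167 rel -15.44 deg q1 -0.25 q6 1.483 rp [-3.141e+00  1.000e-03] F [-2.   7.5  5.1] T [1.317 0.487 0.202] gap 0.476
```

Call:
arm_command(
  plan=[
    [40,[0,0,0.4],[0,0,10]],
    [40,[0,0,0.4],[0,0,10]],
  ],
)

```text
t: 24.6
tool_pos: [593.0, -105.0, 98.3]
ee_rot: [-3.14, 0.001, -0.516]
wrist_force: [-3.6, 9.0, 9.2]
finger_gap: 0.481
```

```bash
python3 - <<'E'
from h import *
show()
E
```

```text
t 24.60 tcp [ 593.  -105.    98.3] press [  -1.2 -128.5] yaw -0.516 rel -35.44 deg q1 -0.25 q6 1.833 rp [-3.14e+00  1.00e-03] F [-3.6  9.   9.2] T [1.762 0.646 0.214] gap 0.481
```

Call:
arm_command(
  plan=[
    [40,[0,0,0.3],[0,0,10]],
  ],
)

```text
t: 24.72
tool_pos: [593.1, -104.9, 98.3]
ee_rot: [-3.14, 0.001, -0.69]
wrist_force: [-3.5, 9.5, 11.3]
finger_gap: 0.484
```

```bash
python3 - <<'E'
from h import *
show()
E
```

```text
t 24.73 tcp [ 593.1 -104.9   98.3] press [  -1.1 -128.4] yaw -0.690 rel -45.43 deg q1 -0.25 q6 2.007 rp [-3.14e+00  1.00e-03] F [-3.5  9.5 11.3] T [1.795 0.683 0.298] gap 0.484
```

Call:
arm_command(
  plan=[
    [40,[0,0,0.3],[0,0,10]],
  ],
)

```text
t: 24.85
tool_pos: [593.2, -104.8, 98.1]
ee_rot: [-3.14, 0.001, -0.865]
wrist_force: [-3.4, 10.9, 12.0]
finger_gap: 0.48
```

```bash
python3 - <<'E'
from h import *
show()
E
```

```text
t 24.85 tcp [ 593.2 -104.8   98.1] press [  -1.  -128.4] yaw -0.865 rel -55.42 deg q1 -0.25 q6 2.182 rp [-3.14e+00  1.00e-03] F [-3.4 10.9 12. ] T [2.021 0.657 0.35 ] gap 0.480
```

The right knob's twist rose from 0.21 to 0.35 N m, so the board is bearing there. Back to the left knob.

Call:
arm_command(
  plan=[
    [80,[0,0,-0.5],[0,0,0]],
    [80,[0,0,0],[0,0,0]],
    [80,[0,0,0],[0,0,0]],
    [80,[0,0,-28],[0,0,0]],
    [80,[0,0,-30],[0,0,0]],
  ],
)

```text
t: 25.48
tool_pos: [592.7, -106.2, 156.0]
ee_rot: [3.141, 0.001, -0.859]
wrist_force: [0.0, 0.7, 0.0]
finger_gap: 0.86
```

Call:
arm_command(
  plan=[
    [80,[0,0,0],[0,0,-10.5]],
    [80,[0,0,0],[0,0,-10.5]],
    [80,[0,0,0],[0,0,-10.5]],
    [80,[0,0,0],[0,0,-10.5]],
    [80,[0,0,0],[0,0,-10.5]],
  ],
)

```text
t: 26.1
tool_pos: [592.9, -106.3, 155.6]
ee_rot: [3.142, 0.0, 0.063]
wrist_force: [-1.3, 0.6, -0.6]
finger_gap: 0.864
```

Call:
arm_command(
  plan=[
    [80,[0,0,0],[0,0,-10.5]],
    [80,[0,0,0],[0,0,-10.5]],
    [80,[0,0,0],[0,0,0]],
  ],
)

```text
t: 26.48
tool_pos: [592.9, -106.2, 155.6]
ee_rot: [3.142, 0.0, 0.422]
wrist_force: [-0.2, -0.1, 0.1]
finger_gap: 0.861
```

```bash
python3 - <<'E'
from h import *
show([566.7,153.3,156])
for n in('side','top'):
    f=arm.grab_frame(n); X=cloud(f)
    for lo,hi in((-100,-60),(60,100)):
        Q=w2p(X); m=(Q[...,1]>lo)&(Q[...,1]<hi)&(Q[...,0]>-45)&(Q[...,0]<-15)&(X[...,2]>70)&(X[...,2]<100)
        print(n,lo,m.sum(),np.median(X[m][:,2]) if m.any() else None)
E
```

```text
t 26.48 tcp [ 592.9 -106.2  155.6] press [  -1.4 -129.8] yaw 0.422 rel 18.32 deg q1 -0.25 q6 0.894 rp [3.142 0.   ] F [-0.2 -0.1  0.1] T [-0.074  0.195 -0.031] gap 0.861
tool shift 82.5 -247.5 -0.4
side -100 79 84.15618299839316
side 60 67 84.74374826389678
top -100 0 None
top 60 99 85.30752462358181
```

Call:
arm_command(
  plan=[
    [80,[16.5,-49.5,0],[0,0,0]],
    [80,[16.5,-49.5,0],[0,0,0]],
    [80,[16.5,-49.5,0],[0,0,0]],
    [80,[16.5,-49.5,0],[0,0,0]],
    [80,[16.5,-49.5,0],[0,0,0]],
  ],
)

```text
t: 27.2
tool_pos: [566.3, 155.1, 155.8]
ee_rot: [3.141, -0.0, 0.419]
wrist_force: [0.2, 0.3, -0.1]
finger_gap: 0.862
```

Call:
arm_command(
  plan=[
    [80,[0,0,0],[0,0,0]],
    [80,[0,0,26],[0,0,0]],
    [80,[0,0,26],[0,0,0]],
    [80,[0,0,0],[0,0,0]],
    [80,[0,0,0],[0,0,0]],
  ],
)

```text
t: 27.82
tool_pos: [567.2, 153.0, 104.7]
ee_rot: [3.141, -0.001, 0.421]
wrist_force: [-0.2, -0.2, 0.2]
finger_gap: 0.86
```

```bash
python3 - <<'E'
from h import *
show([566.7,153.4,98])
E
```

```text
t 27.82 tcp [567.2 153.  104.7] press [ -0.5 130.7] yaw 0.421 rel 18.28 deg q1 0.18 q6 1.334 rp [ 3.141e+00 -1.000e-03] F [-0.2 -0.2  0.2] T [-0.079  0.151 -0.002] gap 0.860
tool shift -0.3 -0.6 6.7
```

Call:
arm_command(
  plan=[
    [80,[-0.3,-0.5,6.2],[0,0,0]],
    [40,[0,0,0],[0,0,0]],
    [40,[0,0,0],[0,0,0]],
    [40,[0,0,0],[0,0,0]],
    [40,[0,0,0],[0,0,0]],
  ],
)

```text
t: 28.45
tool_pos: [566.3, 153.7, 97.7]
ee_rot: [3.141, -0.0, 0.423]
wrist_force: [5.5, -13.9, 4.3]
finger_gap: 0.479
```

Call:
arm_command(
  plan=[
    [40,[0,0,0],[0,0,0]],
    [40,[0,0,0],[0,0,0]],
  ],
)

```text
t: 28.7
tool_pos: [566.3, 153.5, 97.7]
ee_rot: [3.141, -0.0, 0.423]
wrist_force: [0.9, -4.4, 2.5]
finger_gap: 0.482
```

```bash
python3 - <<'E'
from h import *
show()
E
```

```text
t 28.70 tcp [566.3 153.5  97.7] press [ -1.2 131.3] yaw 0.423 rel 18.37 deg q1 0.19 q6 1.334 rp [ 3.141 -0.   ] F [ 0.9 -4.4  2.5] T [-0.857  0.026 -0.055] gap 0.482
```

Call:
arm_command(
  plan=[
    [40,[0,0,0.2],[0,0,6]],
  ],
)

```text
t: 28.82
tool_pos: [566.4, 153.6, 97.6]
ee_rot: [3.141, -0.0, 0.317]
wrist_force: [-0.3, -4.6, 4.2]
finger_gap: 0.479
```

```bash
python3 - <<'E'
from h import *
show()
E
```

```text
t 28.82 tcp [566.4 153.6  97.6] press [ -1.2 131.4] yaw 0.317 rel 12.29 deg q1 0.19 q6 1.440 rp [ 3.141 -0.   ] F [-0.3 -4.6  4.2] T [-0.743  0.104  0.268] gap 0.479
```

Call:
arm_command(
  plan=[
    [40,[0,0,0.2],[0,0,6]],
  ],
)

```text
t: 28.95
tool_pos: [566.4, 153.6, 97.5]
ee_rot: [3.141, -0.001, 0.211]
wrist_force: [0.2, -3.7, 4.5]
finger_gap: 0.478
```

```bash
python3 - <<'E'
from h import *
show()
E
```

```text
t 28.95 tcp [566.4 153.6  97.5] press [ -1.2 131.4] yaw 0.211 rel 6.21 deg q1 0.19 q6 1.546 rp [ 3.141e+00 -1.000e-03] F [ 0.2 -3.7  4.5] T [-0.672  0.172  0.328] gap 0.478
```

Call:
arm_command(
  plan=[
    [40,[0,0,0.1],[0,0,2]],
  ],
)

```text
t: 29.08
tool_pos: [566.4, 153.6, 97.5]
ee_rot: [3.141, -0.001, 0.177]
wrist_force: [-1.3, -4.1, 5.8]
finger_gap: 0.478
```

```bash
python3 - <<'E'
from h import *
show()
E
```

```text
t 29.07 tcp [566.4 153.6  97.5] press [ -1.2 131.4] yaw 0.177 rel 4.28 deg q1 0.19 q6 1.580 rp [ 3.141e+00 -1.000e-03] F [-1.3 -4.1  5.8] T [-0.637  0.226  0.342] gap 0.478
```

Call:
arm_command(
  plan=[
    [40,[0,0,0],[0,0,0]],
  ],
)

```text
t: 29.2
tool_pos: [566.4, 153.6, 97.5]
ee_rot: [3.141, -0.001, 0.179]
wrist_force: [-0.2, -4.0, 5.3]
finger_gap: 0.477
```

```bash
python3 - <<'E'
from h import *
show()
E
```

```text
t 29.20 tcp [566.4 153.6  97.5] press [ -1.2 131.4] yaw 0.179 rel 4.37 deg q1 0.19 q6 1.578 rp [ 3.141e+00 -1.000e-03] F [-0.2 -4.   5.3] T [-0.693  0.195  0.18 ] gap 0.477
```

Coupling through the rigid board could put the total above my simple sum. I'll check by backing the left knob off a few degrees: the mean of the cw and ccw twists gives the load without the friction.

Call:
arm_command(
  plan=[
    [40,[0,0,-0.1],[0,0,-4]],
  ],
)

```text
t: 29.32
tool_pos: [566.3, 153.6, 97.6]
ee_rot: [3.141, -0.001, 0.25]
wrist_force: [0.5, -3.7, 4.4]
finger_gap: 0.481
```

```bash
python3 - <<'E'
from h import *
show()
E
```

```text
t 29.32 tcp [566.3 153.6  97.6] press [ -1.2 131.4] yaw 0.250 rel 8.44 deg q1 0.19 q6 1.507 rp [ 3.141e+00 -1.000e-03] F [ 0.5 -3.7  4.4] T [-0.768  0.148 -0.076] gap 0.481
```

Call:
arm_command(
  plan=[
    [80,[0,0,0],[0,0,0]],
    [80,[0,0,0],[0,0,0]],
    [80,[0,0,0],[0,0,0]],
    [80,[0,0,-28],[0,0,0]],
    [80,[0,0,-30],[0,0,0]],
  ],
)

```text
t: 29.95
tool_pos: [565.8, 153.9, 155.5]
ee_rot: [-3.141, 0.001, 0.248]
wrist_force: [-0.3, 0.1, 0.2]
finger_gap: 0.86
```

```bash
python3 - <<'E'
from h import *
show([593.2,-105.5,156])
E
```

```text
t 29.95 tcp [565.8 153.9 155.5] press [ -1.8 131.8] yaw 0.248 rel 8.34 deg q1 0.19 q6 1.509 rp [-3.141e+00  1.000e-03] F [-0.3  0.1  0.2] T [-0.011  0.114 -0.009] gap 0.860
tool shift -37.1 258.2 -0.5
```

Call:
arm_command(
  plan=[
    [80,[-7.4,51.7,0],[0,0,0]],
    [80,[-7.4,51.7,0],[0,0,0]],
    [80,[-7.4,51.7,0],[0,0,0]],
    [80,[-7.4,51.7,0],[0,0,0]],
    [80,[-7.4,51.7,0],[0,0,0]],
  ],
)

```text
t: 30.58
tool_pos: [593.8, -107.4, 155.1]
ee_rot: [-3.141, -0.0, 0.248]
wrist_force: [1.1, -0.2, -0.5]
finger_gap: 0.86
```

Call:
arm_command(
  plan=[
    [80,[0,0,0],[0,0,0]],
    [80,[0,0,26],[0,0,0]],
    [80,[0,0,26],[0,0,0]],
    [80,[0,0,0],[0,0,0]],
    [80,[0,0,0],[0,0,0]],
  ],
)

```text
t: 31.2
tool_pos: [594.3, -105.4, 104.1]
ee_rot: [3.141, -0.001, 0.249]
wrist_force: [-0.6, 0.9, 0.4]
finger_gap: 0.863
```

```bash
python3 - <<'E'
from h import *
show([593.1,-105.3,97.5])
E
```

```text
t 31.20 tcp [ 594.3 -105.4  104.1] press [ 1.00e-01 -1.29e+02] yaw 0.249 rel 8.39 deg q1 -0.25 q6 1.069 rp [ 3.141e+00 -1.000e-03] F [-0.6  0.9  0.4] T [-0.01   0.106 -0.009] gap 0.863
tool shift -1.1 -0.4 6.6
```

Call:
arm_command(
  plan=[
    [80,[-0.9,0,6],[0,0,0]],
    [40,[0,0,0],[0,0,0]],
    [40,[0,0,0],[0,0,0]],
    [40,[0,0,0],[0,0,0]],
    [40,[0,0,0],[0,0,0]],
  ],
)

```text
t: 31.82
tool_pos: [592.9, -105.8, 97.3]
ee_rot: [-3.141, 0.0, 0.248]
wrist_force: [-4.1, 16.8, 8.7]
finger_gap: 0.482
```

Call:
arm_command(
  plan=[
    [40,[0,0,0],[0,0,0]],
    [40,[0,0,0],[0,0,0]],
  ],
)

```text
t: 32.08
tool_pos: [592.9, -105.6, 97.3]
ee_rot: [-3.141, 0.0, 0.249]
wrist_force: [-2.0, 5.0, 3.8]
finger_gap: 0.475
```

```bash
python3 - <<'E'
from h import *
show()
E
```

```text
t 32.08 tcp [ 592.9 -105.6   97.3] press [  -1.3 -129.1] yaw 0.249 rel 8.37 deg q1 -0.25 q6 1.068 rp [-3.141  0.   ] F [-2.   5.   3.8] T [0.854 0.433 0.009] gap 0.475
```

Call:
arm_command(
  plan=[
    [40,[0,0,0],[0,0,-4]],
  ],
)

```text
t: 32.2
tool_pos: [592.9, -105.6, 97.4]
ee_rot: [-3.141, -0.0, 0.32]
wrist_force: [-1.8, 5.3, 5.0]
finger_gap: 0.479
```

```bash
python3 - <<'E'
from h import *
show()
E
```

```text
t 32.20 tcp [ 592.9 -105.6   97.4] press [  -1.3 -129.2] yaw 0.320 rel 12.44 deg q1 -0.25 q6 0.997 rp [-3.141 -0.   ] F [-1.8  5.3  5. ] T [ 0.798  0.435 -0.065] gap 0.479
```

Load on the right screw is about 0.14 N m (about 60 N), the left about 50 N, so roughly 110 N in all. Releasing and backing away.

Call:
arm_command(
  plan=[
    [80,[0,0,0],[0,0,0]],
    [80,[0,0,0],[0,0,0]],
    [80,[0,0,0],[0,0,0]],
    [80,[0,0,-28],[0,0,0]],
    [80,[0,0,-40],[0,0,0]],
  ],
)

```text
t: 32.83
tool_pos: [592.4, -106.1, 165.0]
ee_rot: [-3.14, 0.002, 0.318]
wrist_force: [0.1, -0.4, 0.1]
finger_gap: 0.859
```

Call:
arm_command(
  plan=[
    [80,[-50,0,-30],[0,0,0]],
    [80,[-50,0,0],[0,0,0]],
    [80,[-50,0,0],[0,0,0]],
    [80,[-50,0,0],[0,0,0]],
    [80,[0,0,0],[0,0,0]],
  ],
)

```text
t: 33.45
tool_pos: [401.0, -169.3, 195.3]
ee_rot: [3.142, 0.0, 0.316]
wrist_force: [-0.2, 0.4, -0.2]
finger_gap: 0.859
```

```bash
python3 - <<'E'
from h import *
show()
for n,(a,b,c,e) in {'top':(140,220,240,370),'side':(130,235,285,395)}.items():
    f=arm.grab_frame(n); X=cloud(f); Q=w2p(X)
    cv2.imwrite(f'pics/{n}_full9.png',f['color'][:,:,::-1])
    cv2.imwrite(f'pics/{n}_9.png',cv2.resize(f['color'][a:b,c:e,::-1],None,fx=5,fy=5,interpolation=cv2.INTER_CUBIC))
    for lo,hi in((-100,-60),(60,100)):
        m=(Q[...,1]>lo)&(Q[...,1]<hi)&(Q[...,0]>-45)&(Q[...,0]<-15)&(X[...,2]>70)&(X[...,2]<100)
        print(n,lo,m.sum(),np.median(X[m][:,2]) if m.any() else None)
    for th in('paste_jar','pen_cup'): print(th,[(d['xyz'],d['score']) for d in arm.boxes_of(th,f)][:1])
    for d in arm.outline_of('book_center',f):
        P=X[d['region']]; P=P[~np.isnan(P[:,0])]; mm=np.median(P,0)
        if abs(mm[1]-8)<60 and abs(mm[0]-515)<40:
            P=P[(P[:,2]>48)&(P[:,2]<75)]; print('book',n,cv2.minAreaRect(w2p(P).astype(np.float32)))
E
```

```text
t 33.45 tcp [ 401.  -169.3  195.3] press [-198.8 -172.8] yaw 0.316 rel 12.21 deg q1 -0.51 q6 0.749 rp [3.142 0.   ] F [-0.2  0.4 -0.2] T [-0.013  0.114 -0.049] gap 0.859
top -100 103 85.35533871743931
top 60 103 84.82099080069837
paste_jar [([516.9, -395.5, 90.2], 0.68)]
pen_cup []
book top ((-55.51480484008789, -5.875091552734375), (9.855417251586914, 164.9271240234375), 0.025308499112725258)
side -100 1 83.46332470762319
side 60 0 None
paste_jar [([504.4, -413.6, 75.3], 0.75)]
pen_cup []
```

View pics/top_full9.png

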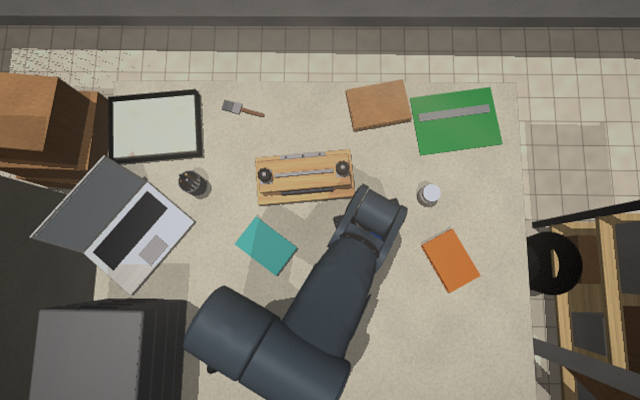

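View pics/side_9.png

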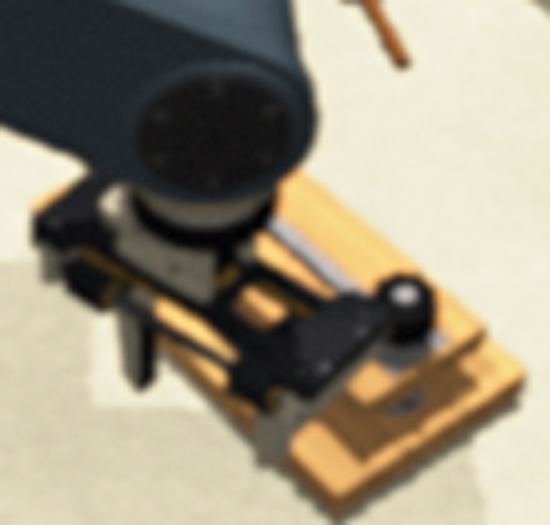

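The final top view shows the press at (305,178), the book square with its front edge visible at (308,190), and the cup (193,182) and jar (429,193) where they were. The gripper is clear in the air. Handing in.

```bash
python3 - <<'E'
from workcell import arm
print(arm.job_done()); print(arm.state()['t'])
E
```

```text
the job is handed in; nothing more can be done
None
the job is handed in; nothing more can be done
```

I pushed the grey book back against the stop, brought the board down with the two knobs turned alternately, and handed the job in at about 33.5 s of the 72 s. Handing in reports no verdict, so the end state below comes from my own checks.

- **Book:** the push force rose from about 8 N to 22 N with no further travel, so it is on the stop. It measured square to about 0.5° after the push and under 0.1° at the end.
- **Knob turns:** left to 1.40 rad, right to 2.10, left to 2.80, right to 3.15, left to 3.04. I then backed each off about 4°, to about 2.97 left and 3.08 right. By these angles the ends were never more than about 1.6 mm apart (right knob at 1.40 rad, left at 0 at the start: about 3.1 mm at most), inside the 4 mm limit.
- **Grip on the book:** from the knob twist, about 50 N on the left screw and about 60 N on the right, so roughly 110 N in all, good to about 20 N.
- **Peak load:** before backing off I estimate 116–125 N. One pessimistic reading allowed for nearly 150 N, which is why I eased both knobs back.
- **Level:** the knob angles put the right end about 0.25 mm lower. The camera depth instead showed it about 0.5 mm higher, which is within the camera's error. Both are well inside 2.3 mm.
- **Rest of the bench:** the paste jar and pen cup stand where they were in the last top picture. The network found the jar within its error but not the cup, so the cup is checked by eye only. The side camera's view of the book was blocked by the arm at the end.

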